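# Sort the handed shelf brackets into their dust-flap boxes

### The arm

A 7-joint arm with a two-finger parallel gripper is mounted at the origin on the work surface; the furniture and walls round the work are solid. World frame = base frame: x ahead of the robot, y to its left, z up, the work surface at z = 0. Lengths are in m, angles in rad, forces in N, time in s.
With the tool pointing down it reaches from about 0.35 to 0.9 m from the base axis. Payload 7.2 kg.
Tool frame: the origin (TCP) lies where the fingers leave the gripper's body, on its centre line; the fingertips stand 73 mm ahead of it and the grasp point (between the pads) lies 54 mm ahead of it (tcp_to_grasp is the distance from the TCP to the grasp point, in m); z points along the fingers, y is the line along which they close (so a half turn about z gives the same grasp; the last joint's range is limited). The gripper opens to 85 mm and grips with 20 to 120 N. Pads are 22 mm wide; open, the fingers measure 114 mm over their backs; the gripper's body (76 mm by 85 mm) begins 54 mm behind the grasp point. The pads swing forward as they close: fully open they stand 13 mm farther back than shut.
Start: joints at [1.201, 0.411, -0.013, 1.596, 0.006, 1.134, -0.082], TCP at [0.186, -0.597, 0.304] pointing down, gripper open.
Joint ranges: [-2.95, 2.95], [-0.29, 1.99], [-1.47, 1.44], [0.14, 2.54], [-1.03, 4.17], [0.13, 1.85], [-2.86, 2.86]. Speed limits (rad/s): [2.39, 2.39, 3.01, 3.01, 3.14, 3.14, 3.14].

### API

Orientations are given as a unit quaternion [x, y, z, w].
In Python, from workcell import * gives the robot as it stands.
- The arm moves only by the shell command python3 -m inch 'ROWS' [FORCE]. ROWS is JSON, a list of rows, each an object with "fingers": the finger opening in mm, from 0 to 85.4; "offset": the shift along the tool's x, y, z in units of 40 mm (1.0 is 40 mm), a list of three; "turn": the turn about the tool's z in units of 10 degrees (1.0 is 10 degrees). A call has 1 to 5 rows; each row shifts and turns the commanded pose from where the row before left it, along the tool's axes as they then stand; what a row does not reach is not made up. A row lasts 1/8 s, in which the tool goes at most 62.5 mm and 10.7 degrees, less where a joint would pass 70% of its speed; a pose out of reach is approached as far as the arm can. A call is refused whole if a number of a shift passes 1 or a number of a turn 1, either way. A call with a gripper value outside its range is refused whole. The fingers move at their own pace and stop on an object; FORCE is the grip in N (left out, the last holds). Time passes only in rows, so rows that do not move let the fingers close. It gives the time, the measured TCP pose, the force, the opening and the grip force at its end, in the units of the state.
- sense(): the state, without advancing time (a new reading comes with each control period).
- get_image(name): name is "scene" or "top"; returns (picture, depth): 400x640x3 uint8, blue, green, red; 400x640 float32, m along the optical axis (not along the pixel's ray), 0 where there is no reading.
- camera_params(name): a dict with "fov_y" (degrees; the focal length in pixels is half the picture's height over the tangent of half this angle, whatever the lens; pixels are square), "cx", "cy" (the principal point, pixels), "origin" and "rotation" of the camera in the world. Camera axes: x right, y down, z forward; pixel columns grow to the right and rows downward; lengths in m; the calibration is good to about 2 mm. A picture is of the moment at which its call begins. camera_params takes no time and is no camera call.
- job_done(): hands the job in; it is judged then, once.
The state is a dict: "time": time; "qpos": joint angles; "qvel": joint speeds; "joint_torque": joint torques, N m; "tool_pos": TCP position; "eef_rot": TCP orientation; "contact_force": force on the tool from outside, world axes, zero at the start; "moment": the same for the moment, N m; "finger_gap": finger opening in m; "grip_force": force on a finger pad.
Only numpy, scipy, OpenCV 4.12 (cv2) and the standard library are available. Lean on these libraries where they do the work, as an engineer would, in place of code of your own. Each camera call takes 0.05 s, during which the arm holds its last target. There are 200 camera calls.

### The job

Put the two loose aluminium shelf brackets away out of the dust: the left-hand one into the left box and the right-hand one into the right box, as the pattern bracket screwed on top of each box shows. Push each one in through the box's sprung flap, without dropping or throwing it at the flap, so that it ends up lying inside with the flap shut behind it. Leave the tape measure, the marker pen and the pencil where they are.

Things in the scene. Friction and masses are not known exactly. Their poses are not given: they have to be found in the camera images.
- bracket_left_mid (a point): the loose left-hand shelf bracket, bare cast aluminium, about 0.26 kg; the middle of its 124 x 36 x 66 mm outline, 33 mm above its underside. Own x points lengthwise to its end plate, z up. Seen from above with the end plate away from you, its rib runs along the left edge. The two brackets are mirror images and stand on their base flanges between the boxes, either one on either side.
- bracket_right_mid (a point): the loose right-hand shelf bracket, bare cast aluminium, about 0.26 kg; the middle of its 124 x 36 x 66 mm outline, 33 mm above its underside. Own x points lengthwise to its end plate, z up. Seen from above with the end plate away from you, its rib runs along the right edge. The two brackets are mirror images and stand on their base flanges between the boxes, either one on either side.
- bracket_left_rib (a point): middle of the left-hand bracket's rib, the place to grip across: 46 mm above the underside, 13.5 mm in own y from the bracket's middle line (axes as the bracket). Rib 9 mm thick, 124 long, full length, top edge 66 mm up at the end plate, 58 here, 50 at the tail. Base flange 36 mm wide, 6 thick, on the own -y side of the rib; end plate 7 thick, 36 wide, 66 high.
- bracket_right_rib (a point): middle of the right-hand bracket's rib, the place to grip across: 46 mm above the underside, -13.5 mm in own y from the bracket's middle line (axes as the bracket). Rib 9 mm thick, 124 long, full length, top edge 66 mm up at the end plate, 58 here, 50 at the tail. Base flange 36 mm wide, 6 thick, on the own +y side of the rib; end plate 7 thick, 36 wide, 66 high.
- bracket_left: the left-hand bracket again; origin at the centre of its underside
- bracket_right: the right-hand bracket again; origin at the centre of its underside
- box_left: the left plywood box, fixed, on the left of the bench (y > 0); origin at the centre of its underside, front along own -x, z up. 152 deep (x), 188 wide (y), 9 mm walls, floor 11 mm up. Front wall 145 high, above it a face sloping up at 30 degrees with the port, behind that a ledge 206 mm up and 46 deep with a left-hand pattern bracket screwed on, its end plate away from the robot (66 high, stays there).
- box_right: the right plywood box, fixed, on the right of the bench (y < 0); origin at the centre of its underside, front along own -x, z up. 152 deep (x), 188 wide (y), 9 mm walls, floor 11 mm up. Front wall 145 high, above it a face sloping up at 30 degrees with the port, behind that a ledge 206 mm up and 46 deep with a right-hand pattern bracket screwed on, its end plate away from the robot (66 high, stays there).
- mouth_left (a point): middle of the port in the left box's sloping face, on its outer surface, 175 mm up. Own x up the slope, y along the port, z straight out of the face (30 degrees from vertical, towards the middle of the bench). Opening 92 mm (x) by 156 mm (y): a bracket goes in base first, length along y. Over 90 mm of free depth along -z. Fingers opened beyond 80 mm overall do not fit in.
- mouth_right (a point): middle of the port in the right box's sloping face, on its outer surface, 175 mm up. Own x up the slope, y along the port, z straight out of the face (30 degrees from vertical, towards the middle of the bench). Opening 92 mm (x) by 156 mm (y): a bracket goes in base first, length along y. Over 90 mm of free depth along -z. Fingers opened beyond 80 mm overall do not fit in.
- flap_left (a joint): angle of the left box's dark green plastic flap, which fills the port: hinged at the port's upper edge, opens inward, 0 = shut, stop at 1.45 rad. A light spring (0.03 N m shut, 0.05 open) shuts it. Push the bracket in against it (under 5 N) till its base is 30 to 65 mm deep and let go there: it then falls to the floor of the box and the flap shuts as the fingers leave.
- flap_right (a joint): angle of the right box's dark green plastic flap, which fills the port: hinged at the port's upper edge, opens inward, 0 = shut, stop at 1.45 rad. A light spring (0.03 N m shut, 0.05 open) shuts it. Push the bracket in against it (under 5 N) till its base is 30 to 65 mm deep and let go there: it then falls to the floor of the box and the flap shuts as the fingers leave.
- tape: bystander: yellow tape measure, 36 x 88 x 62 mm, in the middle between the robot and the brackets; origin at its underside
- marker: bystander: black marker pen, 100 mm long, 15 mm thick, lying on the left between the robot and the brackets; origin at its underside
- pencil: bystander: flat red carpenter's pencil, 159 mm long, 8 mm thick, on the right between the robot and the brackets; origin at its underside
Things that resemble listed ones, but are neither listed nor needed, are in the scene too. Leave any orange look-alike of the bracket_right alone.

How it is judged:
By the outcome, as a careful person would: the job done as asked, in the order asked, and still so for the second after the job is handed in, with the robot touching nothing.
It also fails if it takes over 64 s, if anything falls off the work surface, if the arm or the gripper's body presses on something with over 40 N, if the wrist force passes 120 N, or if a joint passes its speed limit or range.

## Working session

There is one attempt and no reset: what is moved stays moved. The work goes in short steps, Python scripts to look and compute and a shell command to move; the robot and the scene stay as the last step left them, time stands still between calls to the robot, and variables do not carry over. Pictures are saved under pics/ and viewed, at most 10 in all, crops included, and the job is handed in when it is done.

```bash
ls; mkdir -p pics; cat > h.py <<'E'
from workcell import *
import numpy as np, cv2
from scipy.spatial.transform import Rotation as R
def cloud(n):
    im,d=get_image(n); p=camera_params(n); f=200/np.tan(np.radians(p['fov_y'])/2)
    v,u=np.mgrid[:400,:640]; c=np.stack([(u-p['cx'])/f*d,(v-p['cy'])/f*d,d],-1)
    return im,d,c@np.array(p['rotation']).T+np.array(p['origin'])
E
python3 - <<'E'
from h import *
for n in("scene","top"):
    im,d,P=cloud(n); cv2.imwrite(f"pics/{n}0.png",im); np.savez(f"{n}0.npz",im=im,d=d,P=P); print(n,camera_params(n),(d>0).mean())
s=sense(); print({k:np.round(v,3) for k,v in s.items()})
E
```

```text
picsTraceback (most recent call last):
  File "<stdin>", line 3, in <module>
  File "h.py", line 7, in cloud
    return im,d,c@np.array(p['rotation']).T+np.array(p['origin'])
                ~^~~~~~~~~~~~~~~~~~~~~~~~~~
ValueError: matmul: Input operand 1 has a mismatch in its core dimension 0, with gufunc signature (n?,k),(k,m?)->(n?,m?) (size 4 is different from 3)
```

Rotation is a quaternion.

```bash
sed -i "s/np.array(p\['rotation'\]).T/R.from_quat(p['rotation']).as_matrix().T/" h.py
python3 - <<'E'
from h import *
for n in("scene","top"):
    im,d,P=cloud(n); cv2.imwrite(f"pics/{n}0.png",im); np.savez(f"{n}0.npz",im=im,d=d,P=P); print(n,camera_params(n),(d>0).mean())
s=sense(); print({k:np.round(v,3) for k,v in s.items()})
E
```

```text
scene {'fov_y': 46.34394688874995, 'cx': 320.09926366343416, 'cy': 199.2552565715928, 'origin': array([-0.37426869, -0.97366508,  0.8569804 ]), 'rotation': array([ 0.83370234, -0.26041205,  0.15622207, -0.46121647])} 0.99475
top {'fov_y': 53.41659070163565, 'cx': 315.63013497010854, 'cy': 200.49758638904183, 'origin': array([ 0.20679756, -0.01665916,  1.12607321]), 'rotation': array([-0.69915692,  0.71223678, -0.03745301,  0.04995643])} 0.99605859375
{'time': np.float64(0.15), 'qpos': array([ 1.201,  0.412, -0.013,  1.597,  0.006,  1.134, -0.082]), 'qvel': array([-0.001, -0.003, -0.   , -0.   ,  0.   , -0.001,  0.001]), 'joint_torque': array([ 2.0000e-03, -6.0103e+01,  6.8300e-01, -2.9965e+01,  1.4000e-02,
        8.0000e-03,  0.0000e+00]), 'tool_pos': array([ 0.186, -0.596,  0.303]), 'eef_rot': array([ 0.989,  0.15 , -0.   , -0.001]), 'contact_force': array([ 0.74 , -0.439,  0.66 ]), 'moment': array([ 0.007, -0.008,  0.04 ]), 'grip_force': np.float64(0.0), 'finger_gap': np.float64(0.085)}
```

View pics/top0.png

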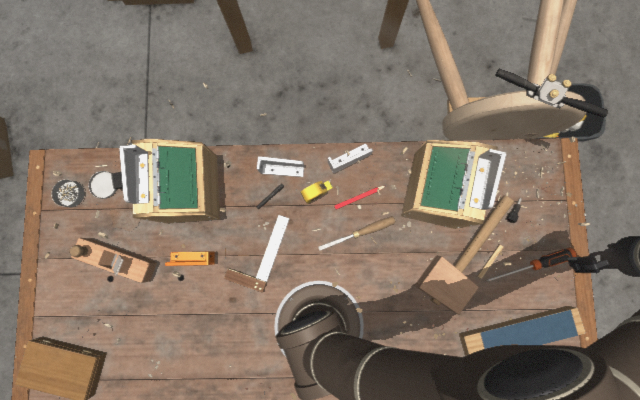

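View pics/scene0.png

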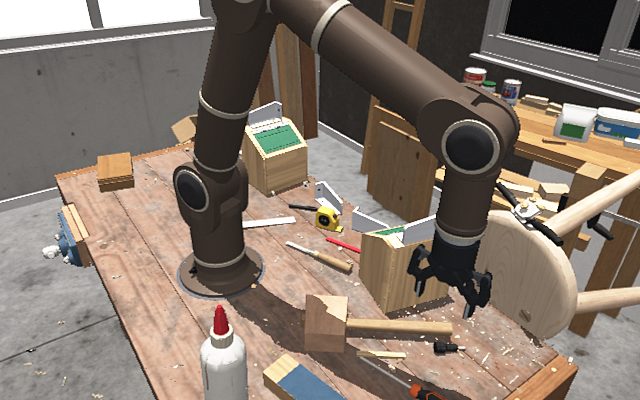

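Candidates: bare aluminium brackets at (280,166) and (350,157) in the top view. The look-alikes are an orange one at (190,258) and the pattern brackets on the ledges at (133,175) and (487,180). I'll check the two loose ones close up and measure.

```bash
python3 - <<'E'
from h import *
D=np.load('top0.npz');im,P=D['im'],D['P']
c=cv2.resize(im[135:220,240:390],None,fx=5,fy=5,interpolation=cv2.INTER_CUBIC)
cv2.imwrite('pics/crop1.png',c)
z=P[...,2]
for nm,(u0,u1,v0,v1) in dict(A=(252,308,150,182),B=(325,376,140,176)).items():
    s=np.zeros(z.shape,bool); s[v0:v1,u0:u1]=1
    hsv=cv2.cvtColor(im,cv2.COLOR_BGR2HSV)
    base=s&(z>.003)&(z<.08); 
    for lab,m in (('all',base),('hi',base&(z>.04)),('low',base&(z<.015)&(hsv[...,1]<60))):
        q=P[m]; 
        if len(q)<5: print(nm,lab,len(q));continue
        r=cv2.minAreaRect((q[:,:2]*1000).astype(np.float32)); print(nm,lab,len(q),np.round(r[0],1),np.round(r[1],1),round(r[2],1),q[:,2].max().round(3))
    rows,cols=np.where(base&(z>.04))
    q=P[base&(z>.04)]
    o=np.argsort(q[:,1])
    print(nm,'rib top pts by y', [tuple(np.round(q[i]*1000)) for i in o[::max(1,len(o)//14)]])
# boxes
g=cv2.inRange(cv2.cvtColor(im,cv2.COLOR_BGR2HSV),(55,80,30),(90,255,255))>0
for nm,(a,b) in dict(L=(140,215),R=(405,475)).items():
    s=np.zeros(z.shape,bool); s[130:230,a:b]=1; q=P[s&g&(z>.12)]
    q=q[(q[:,2]<.215)]
    cc=np.median(q,0); U=np.linalg.svd(q-cc,full_matrices=0)[2]; n=U[2]*np.sign(U[2][2])
    r=cv2.minAreaRect((q[:,:2]*1000).astype(np.float32)); print(nm,len(q),'mouth',r,cc,'n',n, np.degrees(np.arccos(n[2])),'zrange',np.percentile(q[:,2],[1,50,99]))
# tops
for nm,(a,b) in dict(L=(115,150),R=(470,515)).items():
    s=np.zeros(z.shape,bool); s[130:225,a:b]=1; q=P[s&(z>.2)&(z<.29)]; print(nm,'pattern extents',q.min(0),q.max(0)); q=q[q[:,2]>.225];print(q.min(0),q.max(0))
E
```

```text
A all 738 [448.5 103.5] [153.2  88.7] 85.1 0.069
A hi 240 [453.9 100.2] [ 35.6 124.5] 7.2 0.069
A low 378 [445.2 103.5] [143.2  72.6] 71.8 0.015
A rib top pts by y [(np.float64(450.0), np.float64(37.0), np.float64(45.0)), (np.float64(449.0), np.float64(48.0), np.float64(50.0)), (np.float64(452.0), np.float64(59.0), np.float64(49.0)), (np.float64(454.0), np.float64(70.0), np.float64(53.0)), (np.float64(458.0), np.float64(81.0), np.float64(52.0)), (np.float64(451.0), np.float64(92.0), np.float64(59.0)), (np.float64(453.0), np.float64(102.0), np.float64(61.0)), (np.float64(452.0), np.float64(111.0), np.float64(55.0)), (np.float64(457.0), np.float64(122.0), np.float64(59.0)), (np.float64(454.0), np.float64(132.0), np.float64(63.0)), (np.float64(455.0), np.float64(141.0), np.float64(58.0)), (np.float64(456.0), np.float64(151.0), np.float64(67.0)), (np.float64(441.0), np.float64(154.0), np.float64(47.0)), (np.float64(459.0), np.float64(157.0), np.float64(64.0)), (np.float64(435.0), np.float64(160.0), np.float64(62.0))]
B all 576 [465.3 -95.8] [137.5  94.2] 88.8 0.07
B hi 221 [455.1 -99. ] 
[... 1097 characters left out ...]
33599144 0.17495466] n [ 0.02801216 -0.49961023  0.86579728] 30.026130483884398 zrange [0.15282576 0.17495466 0.19597406]
R 1694 mouth ((374.27447509765625, -312.3034973144531), (73.1291275024414, 146.21192932128906), 75.78983306884766) [ 0.36202689 -0.30762698  0.1735507 ] n [0.12435298 0.48443741 0.86594269] 30.009477413427824 zrange [0.15367198 0.1735507  0.19620416]
L pattern extents [0.29074033 0.38876309 0.20068187] [0.47880624 0.43920937 0.27298069]
[0.32230605 0.39633362 0.22509684] [0.44830105 0.43349555 0.27298069]
R pattern extents [ 0.26179012 -0.43164113  0.20007527] [ 0.4539217  -0.35564632  0.27379549]
[ 0.29243881 -0.41854667  0.22501912] [ 0.4202411  -0.37881549  0.27379549]
```

View pics/crop1.png

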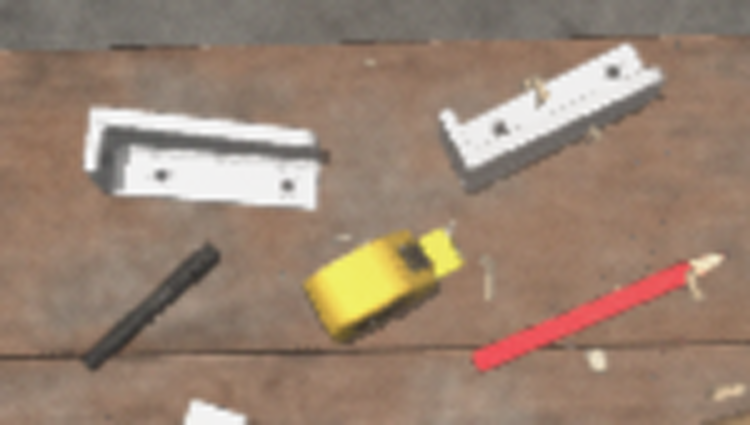

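The crop shows two brackets. The left-lying one, around (200,158), has its end plate at the left and its rib on the far side, so facing the plate the rib is on the right: it is the **right-hand** bracket. The other, around (550,118), has its plate at the left (450,140) and its rib on the near side, so it is the **left-hand** bracket. They have to cross over. I'll refine the rib lines by ray casting and check the ports in their own frames.

```bash
python3 - <<'E'
from h import *
p=camera_params('top');f=200/np.tan(np.radians(p['fov_y'])/2);M=R.from_quat(p['rotation']).as_matrix()
def ray(c,z):
    u,v=(c[0]+.5)/5-.5+240,(c[1]+.5)/5-.5+135
    d=M@[(u-p['cx'])/f,(v-p['cy'])/f,1]; return np.round((p['origin']+d*(z-p['origin'][2])/d[2])[:2]*1000,1)
print('A rib far edge', ray((92,108),.066),ray((313,130),.050),'flange near edge',ray((113,193),.006),ray((315,208),.006))
print('B rib near-top edge',ray((467,172),.066),ray((660,77),.050),'plate top far',ray((443,113),.066),'flange far tail',ray((630,44),.006))
D=np.load('top0.npz');im,P=D['im'],D['P'];z=P[...,2]
# rib-top points only: near linear height profile
for nm,(u0,u1,v0,v1),yaw in (('A',(252,308,150,182),95),('B',(325,376,140,176),112)):
    q=P[v0:v1,u0:u1].reshape(-1,3); q=q[(q[:,2]>.03)&(q[:,2]<.075)]*1000
    a=np.radians(yaw);e=np.array([np.cos(a),np.sin(a)])
    s=q[:,:2]@e; print(nm,'along',np.percentile(s,[1,99]))
    k=s<np.percentile(s,99)-18; vx,vy,x0,y0=cv2.fitLine(q[k][:,:2].astype(np.float32),cv2.DIST_HUBER,0,.01,.01).ravel()
    print(nm,'rib line',vx,vy,x0,y0,'yaw',np.degrees(np.arctan2(vy,vx))%180, 'mid outline y of all',(q[:,1].min()+q[:,1].max())/2)
hsv=cv2.cvtColor(im,cv2.COLOR_BGR2HSV);g=cv2.inRange(hsv,(55,80,30),(90,255,255))>0
for nm,(a,b),yaw in (('L',(140,215),3.2),('R',(405,475),-14.4)):
    q=P[130:230,a:b][g[130:230,a:b]]; q=q[(q[:,2]>.14)&(q[:,2]<.21)]*1000
    t=np.radians(yaw);E=np.array([[np.cos(t),np.sin(t)],[-np.sin(t),np.cos(t)]]); w=q[:,:2]@E.T
    lo,hi=np.percentile(w,[.5,99.5],axis=0); print(nm,lo,hi,'centre',((lo+hi)/2)@E)
    # walls: box top ledge
    w=P[120:235,a-40:b+50].reshape(-1,3)*1000; w=w[(w[:,2]>130)&(w[:,2]<212)]; w=w[:,:2]@E.T
    lo,hi=np.percentile(w,[.5,99.5],axis=0);print('  box',lo,hi,'centre',((lo+hi)/2)@E)
s=P[60:140,440:610]; k=(s[...,2]>.1); print('stool',s[k].min(0),s[k].max(0), s[k&(s[...,2]>.3)].min(0))
E
```

```text
A rib far edge [463.9 156.4] [452.6  36.4] flange near edge [428.3 154. ] [417.1  38.1]
B rib near-top edge [423.9 -47.6] [ 478.4 -155.9] plate top far [456.9 -35.3] flange far tail [ 509.3 -145. ]
A along [ -2.12106265 121.1753108 ]
A rib line 0.07651742 0.9970682 452.07095 94.75146 yaw 85.61158 mid outline y of all 97.38771685612613
B along [-324.94816803 -202.39951332]
B rib line 0.4388555 -0.89855766 457.0156 -108.06356 yaw 116.03088 mid outline y of all -96.7114964721068
L [333.80145767 276.68490301] [481.39319166 349.21597946] centre [389.4924197  335.21517379]
  box [313.51249338 260.05281523] [500.43298471 408.4058077 ] centre [387.6809894  356.42599993]
R [ 367.99258623 -244.68277363] [ 505.88694257 -173.33968138] centre [ 371.23351964 -311.10725616]
  box [ 347.50190182 -367.07445751] [ 629.89442951 -155.67389996] centre [ 408.34369912 -374.69691996]
stool [ 0.20679756 -0.6794551   0.10000761] [ 0.65609134 -0.01665916  1.12607321] [ 0.20679756 -0.55229495  0.30009055]
```

```bash
python3 - <<'E'
from h import *
P=np.load('top0.npz')['P']
for u,v in ((447,125),(455,132),(480,136),(510,138),(540,132),(500,75),(430,30),(470,100)): print(u,v,P[v,u].round(3))
E
python3 -m inch '[{"fingers":85,"offset":[0,0,-0.5],"turn":-1},{"fingers":85,"offset":[0,0,-0.5],"turn":-1},{"fingers":85,"offset":[0,0,-0.5],"turn":-1},{"fingers":85,"offset":[0,0,-0.5],"turn":-1},{"fingers":85,"offset":[0,0,-0.5],"turn":-1}]' 60
python3 -m inch '[{"fingers":85,"offset":[0,0,0],"turn":-1},{"fingers":85,"offset":[0,0,0],"turn":-1},{"fingers":85,"offset":[0,0,0],"turn":-1},{"fingers":85,"offset":[0,0,0],"turn":-1},{"fingers":85,"offset":[0,0,0],"turn":-0.9}]'
cat >> h.py <<'E'
def go(x,y,yaw,z):
    s=sense(); m=R.from_quat(s['eef_rot']).as_matrix(); y0=np.degrees(np.arctan2(m[1,0],m[0,0]))
    d=np.array([x,y,z])-s['tool_pos']; t=np.radians(yaw)
    mt=np.array([[np.cos(t),np.sin(t),0],[np.sin(t),-np.cos(t),0],[0,0,-1]])
    print('t',round(s['time'],2),'pos',np.round(s['tool_pos'],4),'yaw',round(y0,1),'down',m[2,2].round(4),'F',np.round(s['contact_force'],1),'gap',round(s['finger_gap'],4),'grip',round(s['grip_force'],1),'q',np.round(s['qpos'],2))
    print('turn units',round(-((yaw-y0+180)%360-180)/10,2),'offs now',np.round(m.T@d/.04,2),'offs after turn',np.round(mt.T@d/.04,2))
E
python3 -c "
from h import *
go(.455,-.100,116.4,.40)"
```

```text
447 125 [ 0.53  -0.352  0.097]
455 132 [ 0.519 -0.382  0.067]
480 136 [ 0.52  -0.468  0.02 ]
510 138 [ 0.518 -0.562 -0.001]
540 132 [ 0.519 -0.621  0.049]
500 75 [ 0.581 -0.413  0.286]
430 30 [ 0.843 -0.344  0.021]
470 100 [ 0.667 -0.488 -0.086]
time: 0.78
tool_pos: [0.1857, -0.5966, 0.4042]
eef_rot: [0.831, 0.556, 0.0, -0.0]
contact_force: [1.0, 0.1, 0.4]
finger_gap: 0.0852
grip_force: 0.0
time: 1.4
tool_pos: [0.1857, -0.5967, 0.4035]
eef_rot: [0.525, 0.851, 0.0, -0.0]
contact_force: [-1.0, -0.2, 0.1]
finger_gap: 0.085
grip_force: 0.0
t 1.4 pos [ 0.1857 -0.5967  0.4035] yaw 116.6 down -1.0 F [-1.  -0.2  0.1] gap 0.085 grip 0.0 q [ 1.42  0.37 -0.32  1.44  0.12  1.35  1.56]
turn units 0.02 offs now [ 8.09 11.58  0.09] offs after turn [ 8.13 11.55  0.09]
```

```bash

python3 -m inch '[{"fingers":85,"offset":[0.67,0.96,0],"turn":0},{"fingers":85,"offset":[0.67,0.96,0],"turn":0},{"fingers":85,"offset":[0.67,0.96,0],"turn":0},{"fingers":85,"offset":[0.67,0.96,0],"turn":0}]' >/dev/null
python3 -m inch '[{"fingers":85,"offset":[0.67,0.96,0],"turn":0},{"fingers":85,"offset":[0.67,0.96,0],"turn":0},{"fingers":85,"offset":[0.67,0.96,0],"turn":0},{"fingers":85,"offset":[0.67,0.96,0],"turn":0}]' >/dev/null
python3 -m inch '[{"fingers":85,"offset":[0.67,0.96,0],"turn":0},{"fingers":85,"offset":[0.67,0.96,0],"turn":0},{"fingers":85,"offset":[0.67,0.96,0],"turn":0},{"fingers":85,"offset":[0.67,0.96,0],"turn":0},{"fingers":85,"offset":[0,0,0],"turn":0}]' >/dev/null
python3 -c "
from h import *
go(.455,-.100,116.4,.100)"
```

```text
t 3.02 pos [ 0.4574 -0.1007  0.404 ] yaw 116.7 down -1.0 F [-0.5 -0.3 -0. ] gap 0.0854 grip 0.0 q [ 0.81  0.13 -0.75  1.77  0.09  1.28  0.5 ]
turn units 0.03 offs now [ 0.04 -0.06  7.6 ] offs after turn [ 0.04 -0.05  7.6 ]
```

```bash

python3 -m inch '[{"fingers":85,"offset":[0,0,1],"turn":0},{"fingers":85,"offset":[0,0,1],"turn":0},{"fingers":85,"offset":[0,0,1],"turn":0},{"fingers":70,"offset":[0,0,1],"turn":0},{"fingers":60,"offset":[0,0,1],"turn":0}]' >/dev/null
python3 -m inch '[{"fingers":60,"offset":[0,0,1],"turn":0},{"fingers":60,"offset":[0,0,0.8],"turn":0},{"fingers":60,"offset":[0,0,0.8],"turn":0},{"fingers":50,"offset":[0,0,0],"turn":0}]'
python3 - <<'E'
from h import *
im,d=get_image('top');cv2.imwrite('pics/crop2.png',cv2.resize(im[120:220,240:400],None,fx=4,fy=4))
E
```

```text
time: 4.15
tool_pos: [0.4547, -0.1048, 0.0981]
eef_rot: [0.528, 0.849, -0.001, -0.002]
contact_force: [0.2, 0.6, -0.3]
finger_gap: 0.0502
grip_force: 0.0
```

View pics/crop2.png

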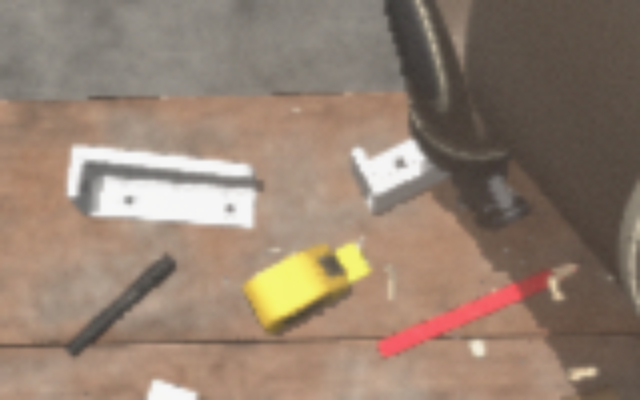

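The picture shows the gripper over the left-hand bracket, its plate still visible at (365,160) in the crop, with nothing disturbed. I'll nudge to centre and close.

```bash

python3 -m inch '[{"fingers":40,"offset":[0.1,0.05,0],"turn":0},{"fingers":25,"offset":[0,0,0],"turn":0},{"fingers":15,"offset":[0,0,0],"turn":0},{"fingers":5,"offset":[0,0,0],"turn":0},{"fingers":5,"offset":[0,0,0],"turn":0}]' 80
python3 -m inch '[{"fingers":5,"offset":[0,0,0],"turn":0},{"fingers":5,"offset":[0,0,0],"turn":0},{"fingers":5,"offset":[0,0,-0.3],"turn":0},{"fingers":5,"offset":[0,0,-0.6],"turn":0},{"fingers":5,"offset":[0,0,-0.8],"turn":0}]'
python3 -c "
from h import *
go(.389,.341,3.2,.36)"
```

```text
time: 4.82
tool_pos: [0.4567, -0.1001, 0.1006]
eef_rot: [0.528, 0.849, -0.0, 0.001]
contact_force: [-1.8, -0.6, 6.8]
finger_gap: 0.0076
grip_force: 78.8
time: 5.45
tool_pos: [0.4558, -0.0997, 0.1686]
eef_rot: [0.528, 0.849, -0.0, -0.001]
contact_force: [0.6, -0.4, -2.8]
finger_gap: 0.008
grip_force: 78.0
t 5.45 pos [ 0.4558 -0.0997  0.1686] yaw 116.3 down -1.0 F [ 0.6 -0.4 -2.8] gap 0.008 grip 78.0 q [ 0.67  0.41 -0.68  2.07  0.36  0.78  0.23]
turn units 11.31 offs now [10.62  3.38 -4.77] offs after turn [ -1.05 -11.09  -4.78]
```

```bash

python3 -m inch '[{"fingers":5,"offset":[0,0,-1],"turn":0},{"fingers":5,"offset":[0,0,-1],"turn":0},{"fingers":5,"offset":[0,0,-1],"turn":0.8},{"fingers":5,"offset":[0,0,-1],"turn":1},{"fingers":5,"offset":[0,0,-0.8],"turn":1}]' >/dev/null
python3 -m inch '[{"fingers":5,"offset":[0,0,0],"turn":1},{"fingers":5,"offset":[0,0,0],"turn":1},{"fingers":5,"offset":[0,0,0],"turn":1},{"fingers":5,"offset":[0,0,0],"turn":1},{"fingers":5,"offset":[0,0,0],"turn":1}]' >/dev/null
python3 -m inch '[{"fingers":5,"offset":[0,0,0],"turn":1},{"fingers":5,"offset":[0,0,0],"turn":1},{"fingers":5,"offset":[0,0,0],"turn":1},{"fingers":5,"offset":[0,0,0],"turn":0.5},{"fingers":5,"offset":[0,0,0],"turn":0}]' >/dev/null
python3 -c "
from h import *
go(.389,.341,3.2,.36)"
```

```text
t 7.33 pos [ 0.456  -0.0995  0.3602] yaw 3.4 down -1.0 F [-0.4 -0.2 -2. ] gap 0.0076 grip 78.0 q [ 0.61  0.13 -0.54  1.85  0.07  1.18 -1.47]
turn units 0.02 offs now [-1.030e+00 -1.109e+01  1.000e-02] offs after turn [ -1.06 -11.09   0.  ]
```

```bash

python3 -m inch '[{"fingers":5,"offset":[-0.1,-0.9,0],"turn":0},{"fingers":5,"offset":[-0.1,-1,0],"turn":0},{"fingers":5,"offset":[-0.1,-1,0],"turn":0},{"fingers":5,"offset":[-0.1,-1,0],"turn":0}]' >/dev/null
python3 -m inch '[{"fingers":5,"offset":[-0.1,-1,0],"turn":0},{"fingers":5,"offset":[-0.1,-1,0],"turn":0},{"fingers":5,"offset":[-0.1,-1,0],"turn":0},{"fingers":5,"offset":[-0.1,-1,0],"turn":0}]' >/dev/null
python3 -m inch '[{"fingers":5,"offset":[-0.1,-1,0],"turn":0},{"fingers":5,"offset":[-0.1,-1,0],"turn":0},{"fingers":5,"offset":[-0.05,-0.7,0],"turn":0},{"fingers":5,"offset":[0,-0.45,0],"turn":0},{"fingers":5,"offset":[0,0,0],"turn":0}]' >/dev/null
python3 - <<'E'
from h import *
go(.389,.341,3.2,.224)
im,d=get_image('top');cv2.imwrite('pics/crop3.png',cv2.resize(im[110:240,100:300],None,fx=3,fy=3))
E
```

```text
t 8.95 pos [0.3883 0.3401 0.3599] yaw 3.6 down -1.0 F [ 0.2 -0.4 -1.8] gap 0.0077 grip 78.3 q [-0.09  0.29 -0.88  1.74  0.24  1.23 -2.54]
turn units 0.04 offs now [ 0.02 -0.02  3.4 ] offs after turn [ 0.02 -0.02  3.4 ]
```

View pics/crop3.png

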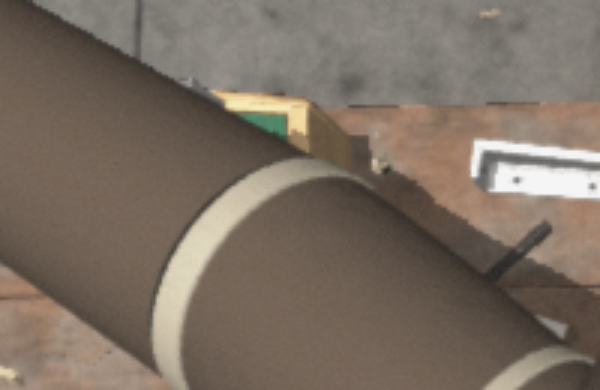

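The arm hides the port, so I'll go down in small steps and watch the force.

```bash

python3 -m inch '[{"fingers":5,"offset":[0,0,0.7],"turn":0},{"fingers":5,"offset":[0,0,0.6],"turn":0},{"fingers":5,"offset":[0,0,0.4],"turn":0},{"fingers":5,"offset":[0,0,0.2],"turn":0}]'
python3 -m inch '[{"fingers":5,"offset":[0,0,0.2],"turn":0},{"fingers":5,"offset":[0,0,0.2],"turn":0},{"fingers":5,"offset":[0,0,0.2],"turn":0}]'
python3 -c "
from h import *
go(.389,.341,3.2,.224)"
```

```text
time: 9.5
tool_pos: [0.3893, 0.3382, 0.2833]
eef_rot: [1.0, 0.028, -0.0, 0.0]
contact_force: [0.2, -0.3, -2.2]
finger_gap: 0.0077
grip_force: 78.5
time: 9.88
tool_pos: [0.3893, 0.3391, 0.2597]
eef_rot: [1.0, 0.029, 0.0, -0.0]
contact_force: [-1.4, -0.2, -2.4]
finger_gap: 0.0079
grip_force: 78.4
t 9.88 pos [0.3893 0.3391 0.2597] yaw 3.3 down -1.0 F [-1.4 -0.2 -2.4] gap 0.0079 grip 78.4 q [-0.15  0.39 -0.83  1.87  0.34  1.03 -2.63]
turn units 0.01 offs now [-0.   -0.05  0.89] offs after turn [-0.   -0.05  0.89]
```

```bash

python3 -m inch '[{"fingers":5,"offset":[0,-0.04,0.2],"turn":0},{"fingers":5,"offset":[0,0,0.2],"turn":0},{"fingers":5,"offset":[0,0,0.2],"turn":0},{"fingers":5,"offset":[0,0,0.2],"turn":0},{"fingers":5,"offset":[0,0,0.1],"turn":0}]'
python3 - <<'E'
from h import *
go(.389,.341,3.2,.222)
im,d=get_image('scene');cv2.imwrite('pics/crop4.png',cv2.resize(im[80:220,180:340],None,fx=4,fy=4))
E
```

```text
time: 10.5
tool_pos: [0.3892, 0.3403, 0.2241]
eef_rot: [1.0, 0.029, 0.0, 0.001]
contact_force: [-2.2, -12.5, 15.7]
finger_gap: 0.008
grip_force: 84.7
t 10.5 pos [0.3892 0.3403 0.2241] yaw 3.3 down -1.0 F [ -2.2 -12.5  15.7] gap 0.008 grip 84.7 q [-0.18  0.44 -0.81  1.91  0.38  0.96 -2.68]
turn units 0.01 offs now [-0.   -0.02  0.05] offs after turn [-0.   -0.02  0.05]
```

View pics/crop4.png

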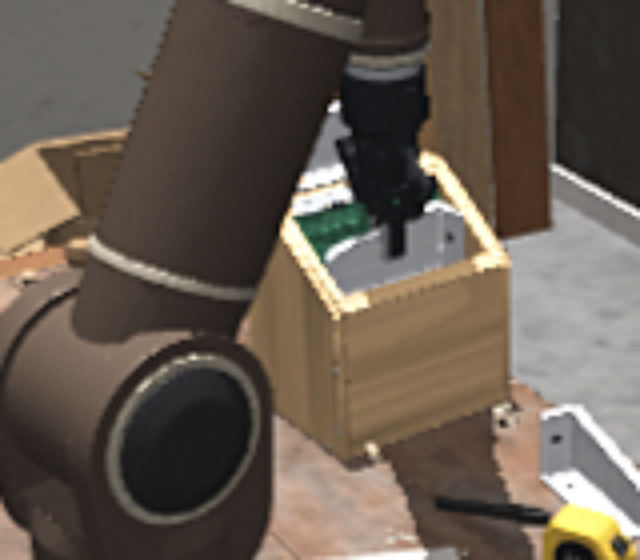

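The crop shows the bracket in the port with the flap (330,225) pushed in. But 20 N is acting toward the front and up, so something touches on the ledge side. I'll ease up and forward a little.

```bash

python3 -m inch '[{"fingers":5,"offset":[0,0,-0.1],"turn":0},{"fingers":5,"offset":[0,0,0],"turn":0}]'
python3 -m inch '[{"fingers":5,"offset":[0,0.12,0],"turn":0},{"fingers":5,"offset":[0,0,0],"turn":0}]'
```

```text
time: 10.8
tool_pos: [0.3891, 0.3409, 0.2283]
eef_rot: [1.0, 0.029, 0.0, -0.0]
contact_force: [0.1, 0.1, -2.7]
finger_gap: 0.0076
grip_force: 84.8
time: 11.05
tool_pos: [0.3894, 0.3353, 0.2278]
eef_rot: [1.0, 0.028, -0.0, 0.0]
contact_force: [0.2, -1.2, -2.8]
finger_gap: 0.0079
grip_force: 84.7
```

```bash

python3 -m inch '[{"fingers":5,"offset":[0,0.03,0.08],"turn":0},{"fingers":5,"offset":[0,0,0.07],"turn":0},{"fingers":5,"offset":[0,0,0],"turn":0}]'
```

```text
time: 11.42
tool_pos: [0.3893, 0.3345, 0.2215]
eef_rot: [1.0, 0.029, -0.0, 0.0]
contact_force: [-0.3, 0.1, -2.7]
finger_gap: 0.0077
grip_force: 84.7
```

```bash

python3 -m inch '[{"fingers":14,"offset":[0,0,0],"turn":0},{"fingers":18,"offset":[0,0,0],"turn":0},{"fingers":20,"offset":[0,0,0],"turn":0},{"fingers":20,"offset":[0,0,0],"turn":0}]'
python3 - <<'E'
from h import *
im,d=get_image('scene');cv2.imwrite('pics/crop5.png',cv2.resize(im[80:220,180:340],None,fx=4,fy=4))
E
```

```text
time: 11.92
tool_pos: [0.3898, 0.3325, 0.2218]
eef_rot: [1.0, 0.028, -0.0, 0.002]
contact_force: [0.0, -9.1, 4.7]
finger_gap: 0.0197
grip_force: 0.1
```

View pics/crop5.png

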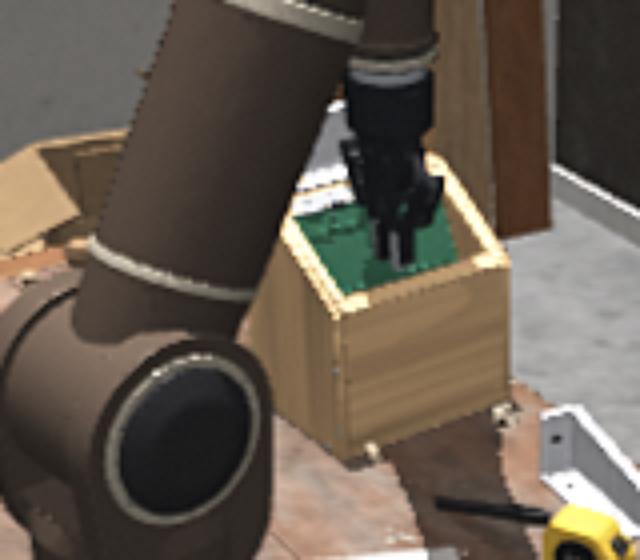

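The bracket has dropped in and the flap rests on the fingers. I'll withdraw straight up, then turn for the second bracket.

```bash

python3 -m inch '[{"fingers":18,"offset":[0,0.03,-0.2],"turn":0},{"fingers":18,"offset":[0,0,-0.4],"turn":0},{"fingers":18,"offset":[0,0,-0.8],"turn":0},{"fingers":18,"offset":[0,0,-1],"turn":0},{"fingers":18,"offset":[0,0,-1],"turn":0}]'
python3 -m inch '[{"fingers":60,"offset":[0,0,0],"turn":-1},{"fingers":60,"offset":[0,0,0],"turn":-1},{"fingers":60,"offset":[0,0,0],"turn":-1},{"fingers":60,"offset":[0,0,0],"turn":-1},{"fingers":60,"offset":[0,0,0],"turn":-1}]' >/dev/null
python3 -m inch '[{"fingers":60,"offset":[0,0,0],"turn":-1},{"fingers":60,"offset":[0,0,0],"turn":-1},{"fingers":60,"offset":[0,0,0],"turn":-1},{"fingers":60,"offset":[0,0,0],"turn":-0.2},{"fingers":60,"offset":[0,0,0],"turn":0}]' >/dev/null
python3 -c "
from h import *
go(.454,.097,84.8,.36)"
```

```text
time: 12.6
tool_pos: [0.3891, 0.3342, 0.3605]
eef_rot: [1.0, 0.029, 0.001, -0.001]
contact_force: [0.2, -0.3, -0.2]
finger_gap: 0.0181
grip_force: 0.0
t 13.85 pos [0.3895 0.3337 0.3585] yaw 85.1 down -1.0 F [-0.4  0.3  0.6] gap 0.0599 grip 0.0 q [ 0.12  0.4  -1.19  1.74  0.38  1.27 -1.24]
turn units 0.03 offs now [-5.76  2.11 -0.04] offs after turn [-5.75  2.14 -0.04]
```

```bash

python3 -m inch '[{"fingers":60,"offset":[-0.95,0.35,0],"turn":0},{"fingers":60,"offset":[-0.95,0.35,0],"turn":0},{"fingers":60,"offset":[-0.95,0.35,0],"turn":0}]' >/dev/null
python3 -m inch '[{"fingers":60,"offset":[-0.95,0.35,0],"turn":0},{"fingers":60,"offset":[-0.95,0.35,0],"turn":0},{"fingers":60,"offset":[-0.95,0.35,0],"turn":0},{"fingers":60,"offset":[0,0,0],"turn":0},{"fingers":60,"offset":[0,0,0],"turn":0}]' >/dev/null
python3 - <<'E'
from h import *
go(.454,.097,84.8,.10)
im,d,P=cloud('top');np.savez('top1.npz',im=im,P=P)
hsv=cv2.cvtColor(im,cv2.COLOR_BGR2HSV);g=cv2.inRange(hsv,(55,80,30),(90,255,255))>0
q=P[130:230,140:215][g[130:230,140:215]];q=q[q[:,2]>.1];print(len(q));
n=np.linalg.svd(q-q.mean(0),full_matrices=0)[2][2];print('flap L tilt',np.degrees(np.arccos(abs(n[2]))))
E
```

```text
t 14.85 pos [0.4543 0.1    0.3582] yaw 85.2 down -1.0 F [-0.2 -0.2 -0. ] gap 0.0599 grip 0.0 q [ 0.74  0.3  -1.26  1.84  0.3   1.23 -0.69]
turn units 0.04 offs now [-0.08 -0.    6.45] offs after turn [-0.08 -0.    6.46]
2144
flap L tilt 75.03747078797126
```

```bash

python3 - <<'E'
from h import *
for f in('top0.npz','top1.npz'):
    D=np.load(f);im,P=D['im'],D['P'];g=cv2.inRange(cv2.cvtColor(im,cv2.COLOR_BGR2HSV),(55,80,30),(90,255,255))>0
    q=P[130:230,140:215][g[130:230,140:215]];q=q[(q[:,2]>.14)&(q[:,2]<.21)];n=np.linalg.svd(q-q.mean(0),full_matrices=0)[2][2];print(len(q),q.mean(0),np.degrees(np.arccos(abs(n[2]))))
E
python3 -m inch '[{"fingers":60,"offset":[-0.08,0,1],"turn":0},{"fingers":60,"offset":[0,0,1],"turn":0},{"fingers":60,"offset":[0,0,1],"turn":0},{"fingers":60,"offset":[0,0,1],"turn":0},{"fingers":60,"offset":[0,0,1],"turn":0}]' >/dev/null
python3 -m inch '[{"fingers":60,"offset":[0,0,0.8],"turn":0},{"fingers":60,"offset":[0,0,0.6],"turn":0},{"fingers":60,"offset":[0,0,0],"turn":0}]'
python3 -c "
from h import *
go(.454,.097,84.8,.10)"
```

```text
2142 [0.38872418 0.33553871 0.17481611] 30.03159270683831
2140 [0.38872254 0.33541354 0.1748448 ] 29.942854753161637
time: 15.9
tool_pos: [0.4531, 0.0974, 0.101]
eef_rot: [0.735, 0.678, -0.001, -0.001]
contact_force: [-1.8, -0.1, 0.7]
finger_gap: 0.06
grip_force: 0.0
t 15.9 pos [0.4531 0.0974 0.101 ] yaw 85.4 down -1.0 F [-1.8 -0.1  0.7] gap 0.06 grip 0.0 q [ 0.4   0.63 -0.91  2.11  0.74  0.76 -1.07]
turn units 0.06 offs now [-0.01  0.02  0.02] offs after turn [-0.01  0.02  0.02]
```

The left flap is shut again (30° plane, same area as before). Now I'll grip the second bracket and lift it.

```bash

python3 -m inch '[{"fingers":40,"offset":[0,0,0],"turn":0},{"fingers":25,"offset":[0,0,0],"turn":0},{"fingers":15,"offset":[0,0,0],"turn":0},{"fingers":5,"offset":[0,0,0],"turn":0},{"fingers":5,"offset":[0,0,0],"turn":0}]' 80 >/dev/null
python3 -m inch '[{"fingers":5,"offset":[0,0,0],"turn":0},{"fingers":5,"offset":[0,0,0],"turn":0},{"fingers":5,"offset":[0,0,-0.3],"turn":0},{"fingers":5,"offset":[0,0,-0.8],"turn":0},{"fingers":5,"offset":[0,0,-1],"turn":0}]'
python3 -m inch '[{"fingers":5,"offset":[0,0,-1],"turn":0},{"fingers":5,"offset":[0,0,-1],"turn":0},{"fingers":5,"offset":[0,0,-1],"turn":0},{"fingers":5,"offset":[0,0,-1],"turn":0},{"fingers":5,"offset":[0,0,-0.4],"turn":0}]'
python3 -c "
from h import *
go(.44,-.05,84.8,.36)"
```

```text
time: 17.15
tool_pos: [0.4535, 0.0959, 0.1868]
eef_rot: [0.735, 0.678, -0.001, -0.001]
contact_force: [-0.1, -0.0, -2.3]
finger_gap: 0.0074
grip_force: 78.2
time: 17.77
tool_pos: [0.4542, 0.0965, 0.3639]
eef_rot: [0.736, 0.677, 0.001, 0.001]
contact_force: [0.7, 0.0, -3.4]
finger_gap: 0.0075
grip_force: 78.5
t 17.77 pos [0.4542 0.0965 0.3639] yaw 85.3 down -1.0 F [ 0.7  0.  -3.4] gap 0.0075 grip 78.5 q [ 0.76  0.29 -1.26  1.83  0.29  1.23 -0.67]
turn units 0.05 offs now [-3.68 -0.05  0.1 ] offs after turn [-3.68 -0.02  0.1 ]
```

```bash

python3 -m inch '[{"fingers":5,"offset":[-0.9,0,0],"turn":0},{"fingers":5,"offset":[-1,0,0],"turn":0},{"fingers":5,"offset":[-1,0,0],"turn":0},{"fingers":5,"offset":[-0.8,0,0],"turn":0},{"fingers":5,"offset":[0,0,0],"turn":1}]' >/dev/null
python3 -m inch '[{"fingers":5,"offset":[0,0,0],"turn":1},{"fingers":5,"offset":[0,0,0],"turn":1},{"fingers":5,"offset":[0,0,0],"turn":1},{"fingers":5,"offset":[0,0,0],"turn":1},{"fingers":5,"offset":[0,0,0],"turn":1}]' >/dev/null
python3 -m inch '[{"fingers":5,"offset":[0,0,0],"turn":1},{"fingers":5,"offset":[0,0,0],"turn":1},{"fingers":5,"offset":[0,0,0],"turn":1},{"fingers":5,"offset":[0,0,0],"turn":0.95},{"fingers":5,"offset":[0,0,0],"turn":0}]' >/dev/null
python3 -c "
from h import *
go(.3745,-.311,-14.4,.36)"
```

```text
t 19.65 pos [ 0.4415 -0.0513  0.3611] yaw -14.1 down -1.0 F [-0.6 -0.2 -3.6] gap 0.0077 grip 78.3 q [ 0.9   0.14 -0.97  1.88  0.13  1.18 -1.93]
turn units 0.03 offs now [-0.04  6.7   0.03] offs after turn [-0.01  6.7   0.03]
```

```bash

python3 -m inch '[{"fingers":5,"offset":[0,0.9,0],"turn":0},{"fingers":5,"offset":[0,1,0],"turn":0},{"fingers":5,"offset":[0,1,0],"turn":0},{"fingers":5,"offset":[0,1,0],"turn":0}]' >/dev/null
python3 -m inch '[{"fingers":5,"offset":[0,1,0],"turn":0},{"fingers":5,"offset":[0,1,0],"turn":0},{"fingers":5,"offset":[0,0.8,0],"turn":0},{"fingers":5,"offset":[0,0,0],"turn":0},{"fingers":5,"offset":[0,0,0],"turn":0}]' >/dev/null
python3 - <<'E'
from h import *
go(.3745,-.311,-14.4,.29)
im,d=get_image('top');cv2.imwrite('pics/crop6.png',cv2.resize(im[110:240,370:570],None,fx=3,fy=3))
E
```

```text
t 20.77 pos [ 0.3763 -0.3105  0.3614] yaw -14.0 down -1.0 F [ 0.1 -0.2 -3.2] gap 0.0077 grip 78.6 q [ 1.26  0.2  -0.77  1.8   0.15  1.2  -1.37]
turn units 0.04 offs now [-0.04  0.03  1.79] offs after turn [-0.04  0.02  1.79]
```

View pics/crop6.png

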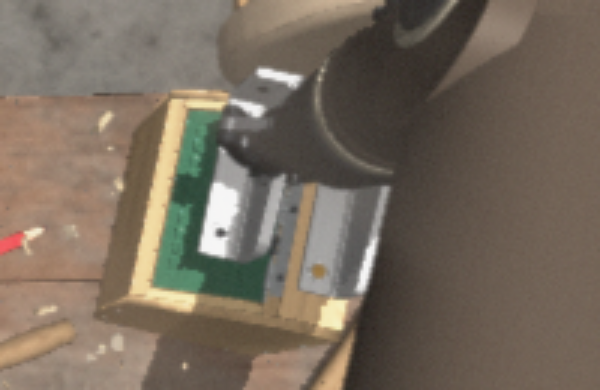

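The crop shows the bracket parallel to the right port, its end plate away from the robot like the pattern, and above the green flap. Going down.

```bash

python3 -m inch '[{"fingers":5,"offset":[-0.04,0.03,0.7],"turn":0.04},{"fingers":5,"offset":[0,0,0.6],"turn":0},{"fingers":5,"offset":[0,0,0.4],"turn":0},{"fingers":5,"offset":[0,0,0.2],"turn":0}]'
python3 -m inch '[{"fingers":5,"offset":[0,0,0.2],"turn":0},{"fingers":5,"offset":[0,0,0.2],"turn":0},{"fingers":5,"offset":[0,0,0.2],"turn":0},{"fingers":5,"offset":[0,0,0],"turn":0}]'
python3 -c "
from h import *
go(.3745,-.311,-14.4,.222)"
```

```text
time: 21.32
tool_pos: [0.3746, -0.3113, 0.2853]
eef_rot: [0.992, -0.126, -0.0, -0.0]
contact_force: [0.0, -0.1, -1.7]
finger_gap: 0.0075
grip_force: 78.7
time: 21.82
tool_pos: [0.3742, -0.3118, 0.2613]
eef_rot: [0.992, -0.127, -0.0, -0.0]
contact_force: [-0.3, 0.8, -2.5]
finger_gap: 0.0075
grip_force: 78.7
t 21.82 pos [ 0.3742 -0.3118  0.2613] yaw -14.6 down -1.0 F [-0.3  0.8 -2.5] gap 0.0075 grip 78.7 q [ 1.21  0.31 -0.74  1.94  0.25  0.99 -1.47]
turn units -0.02 offs now [ 0.   -0.02  0.98] offs after turn [ 0.   -0.02  0.98]
```

```bash

python3 -m inch '[{"fingers":5,"offset":[0,-0.02,0.2],"turn":0},{"fingers":5,"offset":[0,0,0.2],"turn":0},{"fingers":5,"offset":[0,0,0.2],"turn":0},{"fingers":5,"offset":[0,0,0],"turn":0}]'
python3 -m inch '[{"fingers":5,"offset":[0,0,0.2],"turn":0},{"fingers":5,"offset":[0,0,0.1],"turn":0},{"fingers":5,"offset":[0,0,0.07],"turn":0},{"fingers":5,"offset":[0,0,0],"turn":0}]'
```

```text
time: 22.32
tool_pos: [0.3743, -0.3109, 0.2371]
eef_rot: [0.992, -0.127, -0.001, -0.0]
contact_force: [0.1, 0.5, -3.3]
finger_gap: 0.0076
grip_force: 78.7
time: 22.82
tool_pos: [0.3746, -0.3111, 0.2229]
eef_rot: [0.992, -0.127, -0.0, -0.0]
contact_force: [0.1, -0.0, -1.9]
finger_gap: 0.0077
grip_force: 78.6
```

Free of contact at about 38 mm depth. Releasing and withdrawing.

```bash

python3 -m inch '[{"fingers":14,"offset":[0,0,0],"turn":0},{"fingers":18,"offset":[0,0,0],"turn":0},{"fingers":20,"offset":[0,0,0],"turn":0},{"fingers":20,"offset":[0,0,0],"turn":0}]'
python3 -m inch '[{"fingers":18,"offset":[0,-0.03,-0.2],"turn":0},{"fingers":18,"offset":[0,0,-0.4],"turn":0},{"fingers":18,"offset":[0,0,-0.8],"turn":0},{"fingers":18,"offset":[0,0,-1],"turn":0},{"fingers":18,"offset":[0,0,-1],"turn":0}]'
python3 -m inch '[{"fingers":18,"offset":[0,-0.8,-0.4],"turn":0},{"fingers":18,"offset":[0,-1,-0.4],"turn":0},{"fingers":18,"offset":[0,-1,0],"turn":0},{"fingers":18,"offset":[0,-1,0],"turn":0},{"fingers":18,"offset":[0,-1,0],"turn":0}]'
python3 -m inch '[{"fingers":18,"offset":[0,-1,0],"turn":0},{"fingers":18,"offset":[0,-1,0],"turn":0},{"fingers":18,"offset":[0,0,0],"turn":0},{"fingers":18,"offset":[0,0,0],"turn":0},{"fingers":18,"offset":[0,0,0],"turn":0}]'
python3 - <<'E'
from h import *
im,d,P=cloud('top');cv2.imwrite('pics/end.png',im)
g=cv2.inRange(cv2.cvtColor(im,cv2.COLOR_BGR2HSV),(55,80,30),(90,255,255))>0
for a,b in((140,215),(405,475)):
    q=P[130:230,a:b][g[130:230,a:b]];q=q[(q[:,2]>.14)&(q[:,2]<.21)];n=np.linalg.svd(q-q.mean(0),full_matrices=0)[2][2];print(len(q),q.mean(0),np.degrees(np.arccos(abs(n[2]))))
E
```

```text
time: 23.32
tool_pos: [0.3752, -0.3105, 0.2235]
eef_rot: [0.992, -0.127, 0.0, -0.0]
contact_force: [0.8, 5.2, 3.3]
finger_gap: 0.0198
grip_force: 0.3
time: 23.95
tool_pos: [0.3747, -0.3103, 0.3616]
eef_rot: [0.992, -0.127, 0.0, 0.001]
contact_force: [0.7, -0.7, 0.0]
finger_gap: 0.0179
grip_force: 0.0
time: 24.58
tool_pos: [0.4235, -0.1232, 0.3924]
eef_rot: [0.992, -0.127, 0.001, 0.001]
contact_force: [0.7, -0.3, 0.3]
finger_gap: 0.0183
grip_force: 0.0
time: 25.2
tool_pos: [0.4434, -0.0481, 0.3913]
eef_rot: [0.992, -0.128, 0.0, 0.0]
contact_force: [0.3, -0.1, 0.9]
finger_gap: 0.0182
grip_force: 0.0
2141 [0.38863121 0.33551044 0.17489754] 30.072383729806337
1698 [ 0.36407346 -0.30748878  0.17392966] 29.709646120476183
```

View pics/end.png

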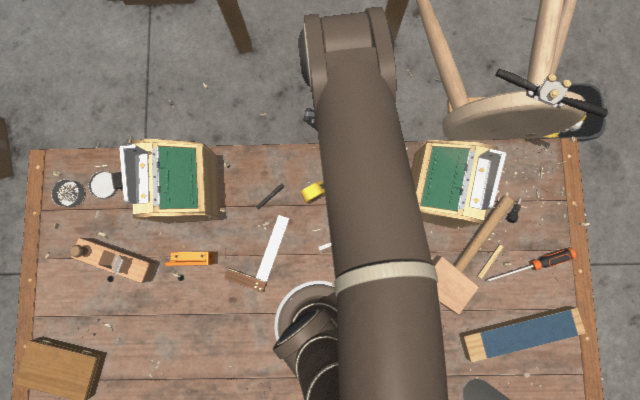

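Both flaps are shut, at (178,178) and (447,180), with 30° planes matching the first picture. No loose brackets are in sight, though the arm covers part of the middle. The marker and tape are where they were; the pencil is hidden under the arm, which never came low near it. Handing in.

```bash
python3 -c "
from workcell import *
print(job_done())"
```

```text
the job is handed in; nothing more can be done
None
```

I pushed the left-hand bracket through the left box's flap and the right-hand one through the right box's flap; both flaps measured shut afterwards, and the job was handed in at about 25 s of the 64 s allowed, though I couldn't see inside the boxes or the pencil, which the arm hid in the last picture.

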